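# Take the inspection torch out of its spring clips

### The job

On the watchmaker's bench, take hold of the pencil torch (the longer cylinder, with the hexagonal head) and pull it sideways out of the open side of its two spring clips; they resist, then snap open. Then lower it into the flat grey tray and let it go there, so that it lies flat inside. Leave the plain tube in the other clip stand where it is.

Things in the scene. Friction and masses are not known exactly. Their poses are not given: they have to be found in the camera images.
- torch: Pencil torch: dark metal cylinder, 20 mm in diameter, 150 mm long, 60-130 g, lying level. At its +y end a hexagonal head (20 mm across flats, y = 50 to 72 mm) with the lens; at -y a rubber tail switch. Origin on its axis at mid-length, y along the axis. Starts clipped in torch_stand, axis 60 mm above the bench, middle 0-10 mm towards +y from the stand's middle, and parallel to its y.
- torch_stand: Fixed base 70 (x) by 120 mm (y), 10 thick; 2 posts at y = -42 and 42, 66 mm high, each with a C-shaped steel spring clip 8 mm wide, 16 mm above and below the torch axis. The C's open to -x; posts at x = 12 to 22. Torch bare and clear all round for y = -36 to 36. Pulled to -x it resists (up to 18 N), snaps free in about 12 mm, clears the lips by 30. Origin: centre of underside, below torch axis.
- tray: Fixed flat tray of grey plastic, open above: outside 140 mm (x) by 200 mm (y), 16 mm high, walls and floor 4 mm thick. Origin: centre of its underside, on the bench; y along its long side. When the torch lies flat on the floor its axis is 14 mm above this origin.
- tube: Plain storage tube, to be left alone: dark metal cylinder 104 mm long, 20 mm in diameter, same finish as the torch but shorter and with no head, clipped in the same way in a second stand of the same make, axis 60 mm above the bench. Origin on its axis at mid-length, y along the axis.
Things that resemble listed ones, but are neither listed nor needed, are in the scene too. Leave any green look-alike of the torch_stand alone.

How it is judged:
On the way, in this order (a step that is already met when the one before it is completed fails the run):
1. the torch, held by the gripper, is pulled out through the open side of its clips: at least 30 mm towards the stand's -x, its middle still 40 to 90 mm above the bench (x of torch in the frame of torch_stand below -0.03 m and z of torch in the frame of torch_stand between 0.04 and 0.09 m and contact force between torch and the fingers above 1 N).
2. the torch, still held by the gripper, is lowered inside the tray: its axis less than 42 mm above the bench (x of torch in the frame of tray between -0.064 and 0.064 m and y of torch in the frame of tray between -0.05 and 0.05 m and z of torch in the frame of tray below 0.042 m and contact force between torch and the fingers above 0.5 N).
At the end, for the whole second after the job is handed in: The torch lies flat (within about 7 degrees of level) on the tray's floor between its walls, its middle within 64 mm (tray x) and 50 mm (tray y) of the tray's centre and its axis less than 19 mm above the bench, at rest; the plain tube is within 15 mm of where it was in its own clips (x of torch in the frame of tray between -0.064 and 0.064 m and y of torch in the frame of tray between -0.05 and 0.05 m and z of torch in the frame of tray below 0.019 m and angle between torch's own y axis and vertical between 1.45 and 1.69 rad and linear speed of torch below 0.02 m/s and distance of tube from where it was at the start of the episode below 0.015 m); the robot touches nothing.
It fails at once if the plain tube is moved more than 15 mm (distance of tube from where it was at the start of the episode above 0.015 m).
It also fails if it takes over 38 s, if anything falls off the work surface, if the arm or the gripper's body presses on something with over 40 N, if the wrist force passes 120 N, or if a joint passes its speed limit or range.

### The arm

A 6-joint arm with a two-finger parallel gripper is mounted at the origin on the work surface. World frame = base frame: x ahead of the robot, y to its left, z up, the work surface at z = 0. Lengths are in m, angles in rad, forces in N, time in s.
With the tool pointing down it reaches from about 0.3 to 0.85 m from the base axis. Payload 5.4 kg.
Tool frame: the origin (TCP) lies midway between the tips of the shut fingers; the grasp point (between the pads) lies 19 mm behind it; z points along the fingers, y is the line along which they close (so a half turn about z gives the same grasp; the last joint's range is limited). The gripper opens to 85 mm and grips with 20 to 120 N. Pads are 22 mm wide; open, the fingers measure 114 mm over their backs; the gripper's body (76 mm by 85 mm) begins 54 mm behind the grasp point. The pads swing forward as they close: fully open they stand 13 mm farther back than shut.
Start: joints at [-1.317, 0.158, 1.597, -0, 1.386, -0.21], TCP at [0.257, -0.514, 0.231] pointing down, gripper open.
Joint ranges: [-2.91, 2.91], [-0.94, 2.29], [0.18, 2.7], [-1.29, 4.43], [0.17, 2.64], [-3, 3]. Speed limits (rad/s): [2.57, 2.57, 3.14, 3.14, 3.14, 3.14].

### API

Orientations are given as [roll, pitch, yaw] about the fixed x, y, z axes, in that order (R = Rz(yaw) Ry(pitch) Rx(roll)).
In Python, from bench import ctrl gives the robot as it stands.
- The arm moves only by the shell command python3 -m pendant 'ROWS' [FORCE]. ROWS is JSON, a list of rows, each a list of 7 numbers: the finger opening in cm, from 0 to 8.54, then the shift along the world's x, y, z in cm, then the turn, a rotation vector about the world's x, y, z in degrees. In form: [[claw, dx, dy, dz, rx, ry, rz], ...]. A call has 1 to 12 rows; each row is the pose to reach, as a shift and turn from the pose commanded when the call began; what a row does not reach only later rows make up. A row lasts 1/12 s, in which the tool goes at most 41.7 mm and 7.16 degrees, less where a joint would pass 70% of its speed; a pose out of reach is approached as far as the arm can. A call with a gripper value outside its range is refused whole. The fingers move at their own pace and stop on an object; FORCE is the grip in N (left out, the last holds). Time passes only in rows, so rows that repeat a pose let the fingers close. It gives the time, the measured TCP pose, the force, the opening and the grip force at its end, in the units of the state.
- ctrl.get_state(): the state, without advancing time (a new reading comes with each control period).
- ctrl.capture(name): name is "scene" or "side" or "wrist"; returns the picture (384x512x3 uint8, red, green, blue); there is no depth.
- ctrl.camera_params(name): a dict with "fovy" (degrees; the focal length in pixels is half the picture's height over the tangent of half this angle, whatever the lens; pixels are square), "cx", "cy" (the principal point, pixels), "R" (3x3) and "t" (3): a world point X has camera coordinates R X + t. Camera axes: x right, y down, z forward; pixel columns grow to the right and rows downward; lengths in m; the calibration is good to about 2 mm. A picture is of the moment at which its call begins: read the wrist's pose just before it. camera_params takes no time and is no camera call; for the wrist camera it gives the pose at the moment of the call.
- ctrl.close_job(): hands the job in; it is judged then, once.
The state is a dict: "time": time; "joints": joint angles; "qd": joint speeds; "joint_torque": joint torques, N m; "tcp_pos": TCP position; "tool_rot": TCP orientation; "wrist_force": force on the tool from outside, world axes, zero at the start; "moment": the same for the moment, N m; "finger_gap": opening from 0.0 (shut) to 1.0 (fully open); "grasp_force": force on a finger pad.
Only numpy, scipy, OpenCV 4.12 (cv2) and the standard library are available. Lean on these libraries where they do the work, as an engineer would, in place of code of your own. Each camera call takes 0.05 s, during which the arm holds its last target. There are 200 camera calls.

## Working session

There is one attempt and no reset: what is moved stays moved. The work goes in short steps, Python scripts to look and compute and a shell command to move; the robot and the scene stay as the last step left them, time stands still between calls to the robot, and variables do not carry over. Pictures are saved under pics/ and viewed, at most 10 in all, crops included, and the job is handed in when it is done.

```bash
mkdir -p pics; python3 - <<'E'
from bench import ctrl
import cv2
for n in ("scene","side"):
    im=ctrl.capture(n); cv2.imwrite(f"pics/{n}0.png",im[:,:,::-1])
    p=ctrl.camera_params(n); print(n,p)
print(ctrl.get_state())
E
```

```text
scene {'fovy': 57.400754023649505, 'cx': 254.5978528441631, 'cy': 186.82327607745572, 'R': array([[-0.81825474,  0.57485507, -0.00090997],
       [ 0.4665631 ,  0.66318441, -0.58523954],
       [-0.33582444, -0.47929959, -0.81085995]]), 't': array([ 0.56754593, -0.09843565,  1.05392647])}
side {'fovy': 43.95601650123682, 'cx': 258.30658217247486, 'cy': 192.55796067097177, 'R': array([[-0.94634617, -0.32214475,  0.02552825],
       [-0.17973705,  0.45905762, -0.87003488],
       [ 0.26855823, -0.82794255, -0.49232877]]), 't': array([0.44165601, 0.24756296, 1.02267695])}
{'time': 0.1, 'joints': array([-1.31709992e+00,  1.59005127e-01,  1.59813342e+00, -7.46156475e-07,
        1.38619701e+00, -2.10104740e-01]), 'qd': array([-0.0012908 , -0.0008116 , -0.00159868,  0.00043704, -0.00234315,
        0.00185662]), 'joint_torque': array([-4.15043714e-04, -3.96991932e+01, -3.32337213e+01, -1.95408984e-04,
        4.19289645e-03, -2.06816985e-06]), 'tcp_pos': array([ 0.25706355, -0.51372053,  0.23039105]), 'tool_rot': array([-3.13988792e+00, -3.62788163e-04,  4.63800976e-01]), 'wrist_force': array([ 0.90907026, -1.05256293, -0.33052978]), 'moment': array([-0.01221437, -0.00516543,  0.00753875]), 'grasp_force': 0.0, 'finger_gap': 1.0018635174760828}
```

View pics/scene0.png

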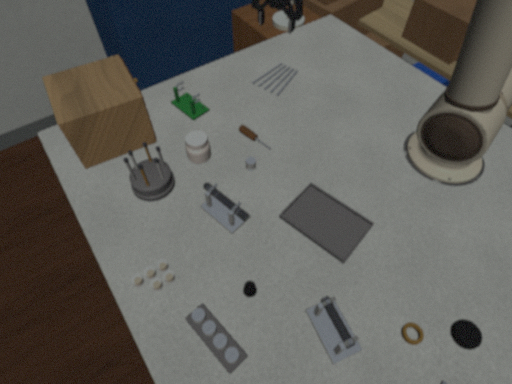

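View pics/side0.png

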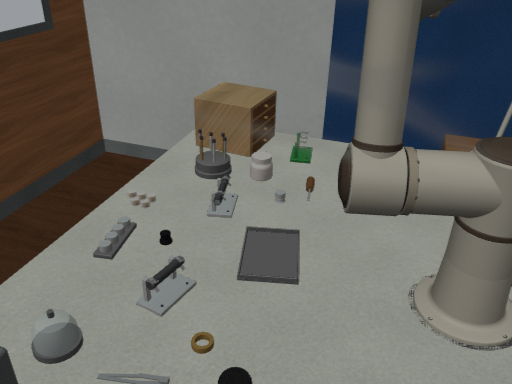

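The scene view shows two grey clip stands, at about (225,207) and (332,325), the tray at (326,222) and a green look-alike at (188,103). I'll enlarge the two stands to tell the torch from the tube.

```bash
python3 - <<'E'
import cv2,numpy as np
a=cv2.imread("pics/scene0.png");b=cv2.imread("pics/side0.png")
def c(im,x,y,s=35): return cv2.resize(im[y-s:y+s,x-s:x+s],(400,300) if 0 else (300,300),interpolation=cv2.INTER_CUBIC)
cv2.imwrite("pics/crop.png",np.vstack([np.hstack([c(a,225,207),c(a,332,325)]),np.hstack([c(b,222,197),c(b,165,280)])]))
E
```

```text
(no output)
```

View pics/crop.png

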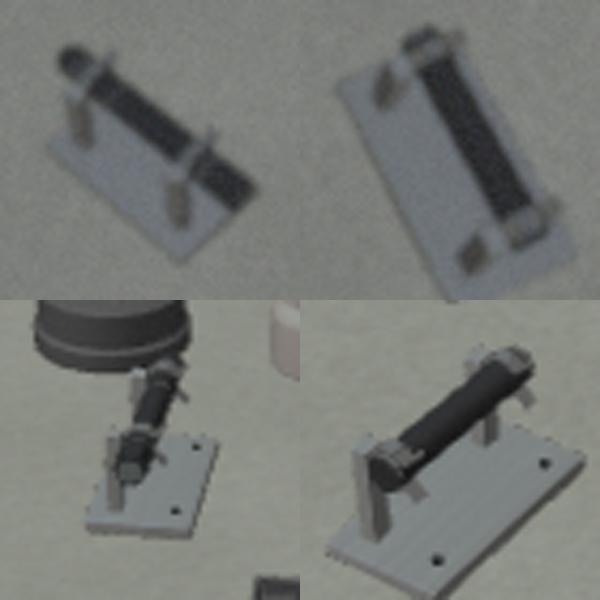

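```bash
cat > h.py <<'E'
import numpy as np
from bench import ctrl
def f(p): return 192/np.tan(np.radians(p["fovy"])/2)
def ray(p,uv,z):
    R,t=np.array(p["R"]),np.array(p["t"]); c=-R.T@t
    d=R.T@np.array([(uv[0]-p["cx"])/f(p),(uv[1]-p["cy"])/f(p),1.]); return c+d*(z-c[2])/d[2]
def proj(p,X):
    q=np.array(p["R"])@np.array(X)+p["t"]; return np.array([p["cx"]+f(p)*q[0]/q[2],p["cy"]+f(p)*q[1]/q[2]])
E
python3 - <<'E'
from h import *
import cv2
a,b=ctrl.camera_params("scene"),ctrl.camera_params("side")
np.set_printoptions(precision=4,suppress=True)
sa=lambda u,v:(190+u/4.286,172+v/4.286)
sb=lambda u,v:(187+u/4.286,162+v/4.286)
for n,p,s,pts in(("scene",a,sa,[(70,60),(245,190)]),("side",b,sb,[(165,65),(128,168)])):
    print(n,"torch",*[ray(p,s(*q),.06) for q in pts])
print("base scene",*[ray(a,sa(*q),.01) for q in[(48,145),(182,262),(258,190)]])
print("base side",*[ray(b,sb(*q),.01) for q in[(87,225),(218,140),(190,228)]])
# tray mask
for n,p,(x,y) in(("scene",a,(326,222)),("side",b,(271,255))):
    im=cv2.imread(f"pics/{n}0.png"); g=cv2.cvtColor(im,6)
    m=(g<105).astype(np.uint8); k,l,st,_=cv2.connectedComponentsWithStats(m)
    c=(l==l[y,x]).astype(np.uint8); cs=cv2.findContours(c,0,1)[0]
    P=np.array([ray(p,q,.016)[:2] for q in cs[0][:,0]],np.float32)
    print(n,g[y,x],st[l[y,x]],cv2.minAreaRect(P))
E
```

```text
scene torch [ 0.6599 -0.2661  0.06  ] [ 0.6248 -0.1294  0.06  ]
side torch [ 0.6599 -0.2652  0.06  ] [ 0.6291 -0.1291  0.06  ]
base scene [ 0.6904 -0.2521  0.01  ] [ 0.6669 -0.1354  0.01  ] [ 0.6021 -0.1502  0.01  ]
base side [ 0.6593 -0.1312  0.01  ] [ 0.6205 -0.2639  0.01  ] [ 0.5967 -0.1516  0.01  ]
scene 76 [ 279  183   95   81 3907] ((0.45129069685935974, -0.027397163212299347), (0.1487688422203064, 0.20125937461853027), 13.634564399719238)
side 82 [ 237  227   63   58 3164] ((0.44336581230163574, -0.019091710448265076), (0.1400982141494751, 0.2177876979112625), 14.130024909973145)
```

Torch identified: it is in the stand at scene (225,207). It projects past both clips, its open side faces the robot, and its axis is nearly parallel to the tray's long side. Next I'll check obstacles near the path.

```bash
python3 - <<'E'
from h import *
a=ctrl.camera_params("scene")
np.set_printoptions(precision=3,suppress=True)
for n,q,z in(("box",(88,167),0),("box2",(155,138),0),("pot",(152,190),0),("pot tip",(127,157),.1),("jar",(197,158),0),("tube a",(318,303),.06),("tube b",(352,345),.06)): print(n,ray(a,q,z))
E
python3 -m pendant '[[8.5,38,31.5,-1,0,0,77],[8.5,38,31.5,-1,0,0,77],[8.5,38,31.5,-1,0,0,77],[8.5,38,31.5,-1,0,0,77],[8.5,38,31.5,-1,0,0,77],[8.5,38,31.5,-1,0,0,77],[8.5,38,31.5,-1,0,0,77],[8.5,38,31.5,-1,0,0,77],[8.5,38,31.5,-1,0,0,77],[8.5,38,31.5,-1,0,0,77],[8.5,38,31.5,-1,0,0,77],[8.5,38,31.5,-1,0,0,77]]' 60
```

```text
box [ 0.891 -0.566  0.   ]
box2 [ 0.68 -0.56  0.  ]
pot [ 0.774 -0.383  0.   ]
pot tip [ 0.793 -0.439  0.1  ]
jar [ 0.614 -0.413 -0.   ]
tube a [0.623 0.13  0.06 ]
tube b [0.622 0.23  0.06 ]
time: 1.1
tcp_pos: [0.6387, -0.1967, 0.2205]
tool_rot: [-3.141, -0.001, 1.813]
wrist_force: [-0.1, -0.5, 0.0]
finger_gap: 0.99
grasp_force: 0.0
```

```bash
python3 - <<'E'
from h import *
import cv2
np.set_printoptions(precision=4,suppress=True)
p=ctrl.camera_params("wrist"); im=ctrl.capture("wrist"); cv2.imwrite("pics/w1.png",im[:,:,::-1])
s=ctrl.get_state(); print(s["tcp_pos"],s["tool_rot"],p)
np.save("w1.npy",p,allow_pickle=True)
E
```

```text
[ 0.6421 -0.1921  0.22  ] [ 3.1387 -0.0033  1.8137] {'fovy': 61.16415799800102, 'cx': 252.46874658537098, 'cy': 190.8281540206385, 'R': array([[ 0.9708,  0.24  , -0.0001],
       [ 0.2291, -0.9265,  0.2984],
       [ 0.0715, -0.2897, -0.9544]]), 't': array([-0.5729, -0.3644,  0.2677])}
```

View pics/w1.png

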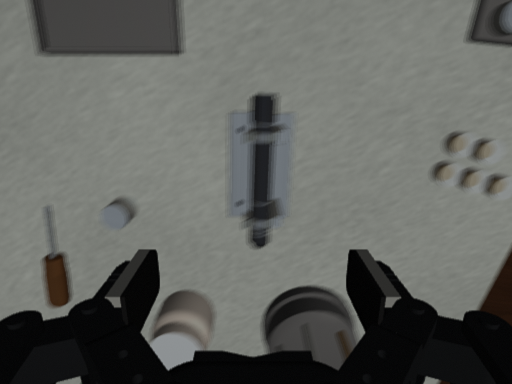

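The wrist view shows the torch upright in the picture from (264,95), the head, to (260,245), the tail. The stand's base is around it with the clips at rows 130 and 210.

```bash
python3 - <<'E'
from h import *
import cv2
np.set_printoptions(precision=4,suppress=True)
p=ctrl.camera_params("wrist"); im=ctrl.capture("wrist"); cv2.imwrite("pics/w2.png",im[:,:,::-1])
print(ctrl.get_state()["tcp_pos"],ctrl.get_state()["tool_rot"])
g=cv2.cvtColor(im,cv2.COLOR_RGB2GRAY)[:,:]
P=[]
for r in list(range(145,196,5)):
    c=np.where(g[r,240:290]<60)[0]+240; P.append(ray(p,(c.mean(),r),.063)); w=len(c)
P=np.array(P); v=np.polyfit(P[:,1],P[:,0],1); print("dir deg",np.degrees(np.arctan2(1,v[0])),"width px",w)
d=np.where(g[:,262]<80)[0]; d=d[(d>80)&(d<262)]; print("ends rows",d.min(),d.max())
A,B=ray(p,(264,d.min()),.065),ray(p,(260,d.max()),.058); print("ends",A,B,"mid",(A+B)/2,np.linalg.norm(A-B))
m=((A+B)/2)[1]; print("axis at mid",np.polyval(v,m),m)
print("clips",ray(p,(264,130),.076),ray(p,(262,210),.076),"base",*[ray(p,q,.01) for q in[(231,112),(295,112),(228,215),(288,215)]])
t=(g<120)[:80,:220]; print("tray edge",ray(p,(42,52),.016),ray(p,(182,52),.016))
E
```

```text
[ 0.6398 -0.1947  0.2199] [ 3.1413 -0.0022  1.8134]
 ** On entry to DLASCL parameter number  4 had an illegal value
 ** On entry to DLASCL parameter number  4 had an illegal value
 ** On entry to DLASCL parameter number  4 had an illegal value
 ** On entry to DLASCL parameter number  4 had an illegal value
 ** On entry to DLASCL parameter number  5 had an illegal value
 ** On entry to DLASCL parameter number  4 had an illegal value<stdin>:9: RuntimeWarning: Mean of empty slice.
  ret = ret.dtype.type(ret / rcount)
Traceback (most recent call last):
numpy.linalg.LinAlgError: SVD did not converge in Linear Least Squares
```

View pics/w2.png

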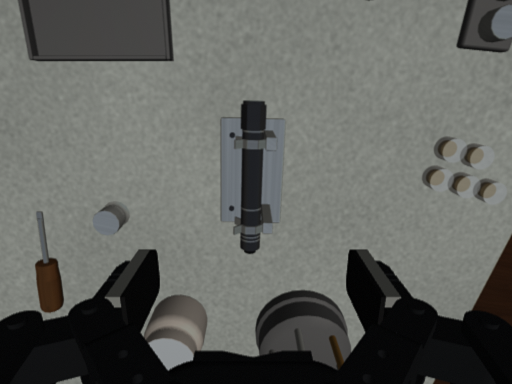

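```bash
python3 - <<'E'
from h import *
import cv2
np.set_printoptions(precision=4,suppress=True)
p=ctrl.camera_params("wrist"); g=cv2.imread("pics/w2.png",0)
print(g[170,225:305]); print(g[80:260:3,264]); 
E
```

```text
[110 112 116 115 113 113 111 112 114 113 110 109 112 113 115 113  76  26
  16  22  28  29  31  31  30  31  31  31  30  31  31  32  32  33  31  30
  34  79 117 115 112 111 114 117 118 117 116 112 112 111 111 114 115 114
 113 112 115 116 119 129 131 131 128 127 125 126 128 132 133 132 129 128
 128 129 131 131 128 128 127 130]
[128 124 121 125 127 126 127  86  47  27  28  27  27  28  29  30  33  48
  34  38  83  88  89 115 118 118 117 117 117 116 115 115 115 114 113 113
 113 112 111 110 110 101  57  57  57  58  58  58 118 119 118 106 135 131
 124 126 129 130 133 127]
```

The sharp wrist picture shows the torch's bare section centred at about (252,170), the head end at (254,101), the tail end at (250,252), and the clips at rows 142 and 228.

```bash
python3 - <<'E'
from h import *
import cv2
np.set_printoptions(precision=4,suppress=True)
p=ctrl.camera_params("wrist"); g=cv2.imread("pics/w2.png",0)
P=[]
for r in range(155,203,5):
    c=np.where(g[r,230:275]<70)[0]+230; P.append(ray(p,(c.mean(),r),.061))
P=np.array(P); v=np.polyfit(P[:,1],P[:,0],1); print("axis deg",np.degrees(np.arctan2(1,v[0])))
A,B=ray(p,(254,101),.068),ray(p,(250,253),.058); M=(A+B)/2; print(A,B,"mid",M,np.linalg.norm(A-B),"axis x at mid",np.polyval(v,M[1]))
C,D=ray(p,(252,142),.076),ray(p,(250,226),.076);C[0]=np.polyval(v,C[1]);D[0]=np.polyval(v,D[1]);print("clips",C,D,(C+D)/2)
print("base",*[ray(p,q,.01) for q in[(222,118),(285,118),(221,222)]])
print("tray edge",ray(p,(31,59),.016),ray(p,(171,60),.016))
s=ctrl.get_state();print(s["tcp_pos"],s["tool_rot"])
E
```

```text
axis deg 101.8063628658089
[ 0.6254 -0.1295  0.068 ] [ 0.6586 -0.2799  0.058 ] mid [ 0.642  -0.2047  0.063 ] 0.154282114973417 axis x at mid 0.641300271409058
clips [ 0.6327 -0.1637  0.076 ] [ 0.6492 -0.2425  0.076 ] [ 0.641  -0.2031  0.076 ]
base [ 0.5972 -0.1564  0.01  ] [ 0.6624 -0.1403  0.01  ] [ 0.6216 -0.2737  0.01  ]
tray edge [ 0.401  -0.1454  0.016 ] [ 0.5363 -0.1128  0.016 ]
[ 0.6398 -0.1947  0.2199] [ 3.1413 -0.0022  1.8134]
```

```bash
python3 -m pendant '[[8.5,0.1,-0.7,-4,0,0,-1.7],[8.5,0.1,-0.7,-7,0,0,-1.7],[8.5,0.1,-0.7,-9,0,0,-1.7],[8.5,0.1,-0.7,-9,0,0,-1.7],[8.5,0.1,-0.7,-9,0,0,-1.7],[8.5,0.1,-0.7,-9,0,0,-1.7]]'
python3 - <<'E'
from h import *
import cv2
np.set_printoptions(precision=4,suppress=True)
s=ctrl.get_state();print(s["tcp_pos"],s["tool_rot"])
p=ctrl.camera_params("wrist"); im=ctrl.capture("wrist"); cv2.imwrite("pics/w3.png",im[:,:,::-1])
E
```

```text
time: 1.7
tcp_pos: [0.6389, -0.207, 0.1332]
tool_rot: [3.14, 0.002, 1.778]
wrist_force: [-0.4, -0.8, 0.6]
finger_gap: 0.995
grasp_force: 0.0
[ 0.6389 -0.207   0.1332] [3.1396 0.0017 1.7776]
```

View pics/w3.png

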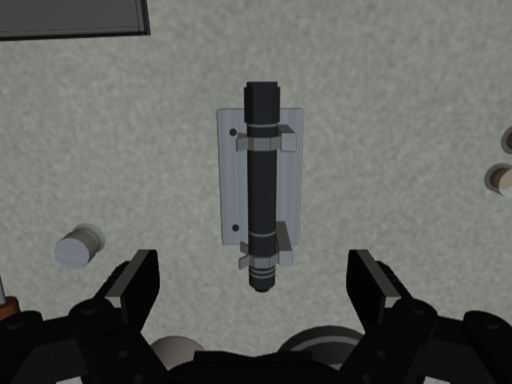

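The torch is aligned with the picture columns: axis at column 262, clips at rows 141 and 259, head end at 83, tail at 291.

```bash
python3 - <<'E'
from h import *
import cv2
np.set_printoptions(precision=4,suppress=True)
p=ctrl.camera_params("wrist"); g=cv2.imread("pics/w3.png",0)
P=[]
for r in range(158,226,5):
    c=np.where(g[r,230:300]<70)[0]+230; P.append(ray(p,((c.min()+c.max())/2,r),.061))
P=np.array(P); v=np.polyfit(P[:,1],P[:,0],1); print("axis deg",np.degrees(np.arctan2(1,v[0])))
A,B=ray(p,(262,83),.068),ray(p,(262,291),.058); M=(A+B)/2; print("mid",M,np.linalg.norm(A-B),"axis x at mid",np.polyval(v,M[1]))
C,D=ray(p,(262,143),.07),ray(p,(262,260),.07);print("clips",C,D,(C+D)/2)
s=ctrl.get_state();print(s["tcp_pos"],s["tool_rot"])
E
```

```text
axis deg 103.79980135381872
mid [ 0.6458 -0.2035  0.063 ] 0.15515782513014972 axis x at mid 0.6459450741996192
clips [ 0.6369 -0.1635  0.07  ] [ 0.6549 -0.2457  0.07  ] [ 0.6459 -0.2046  0.07  ]
[ 0.6394 -0.2072  0.134 ] [3.1385 0.0027 1.7777]
```

```bash
python3 -m pendant '[[8.5,0.5,0.35,-2,0,0,0],[8.5,0.5,0.35,-5,0,0,0],[8.5,0.5,0.35,-7.5,0,0,0],[8.5,0.5,0.35,-8.8,0,0,0],[8.5,0.5,0.35,-8.8,0,0,0],[8.5,0.5,0.35,-8.8,0,0,0],[5,0.5,0.35,-8.8,0,0,0],[3.5,0.5,0.35,-8.8,0,0,0],[3,0.5,0.35,-8.8,0,0,0],[3,0.5,0.35,-8.8,0,0,0]]' 60
python3 - <<'E'
from h import *
import cv2
im=ctrl.capture("wrist"); cv2.imwrite("pics/w4.png",im[:,:,::-1])
E
```

```text
time: 2.58
tcp_pos: [0.644, -0.2031, 0.0447]
tool_rot: [3.14, 0.001, 1.778]
wrist_force: [0.0, -0.1, -1.0]
finger_gap: 0.448
grasp_force: 0.0
```

View pics/w4.png

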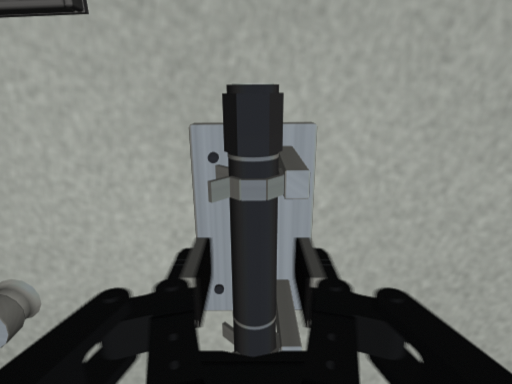

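The fingers straddle the bare section evenly: pads at columns 210 and 296, torch axis at 254. They are clear of the clips at rows 188 and about 335, so I'll close.

```bash
python3 -m pendant '[[1,0,0,0,0,0,0],[1,0,0,0,0,0,0],[1,0,0,0,0,0,0],[1,0,0,0,0,0,0],[1,0,0,0,0,0,0],[1,0,0,0,0,0,0]]' 80
```

```text
time: 3.13
tcp_pos: [0.6442, -0.2028, 0.0441]
tool_rot: [3.139, 0.001, 1.778]
wrist_force: [4.9, 2.2, 2.8]
finger_gap: 0.202
grasp_force: 78.1
```

```bash
python3 -m pendant '[[1,-0.6,-0.13,0,0,0,0],[1,-1.2,-0.26,0,0,0,0],[1,-1.8,-0.39,0,0,0,0],[1,-2.4,-0.52,0,0,0,0],[1,-3.2,-0.70,0,0,0,0],[1,-4.2,-0.92,0,0,0,0],[1,-5.2,-1.14,0,0,0,0],[1,-6.2,-1.36,0,0,0,0],[1,-6.2,-1.36,0,0,0,0],[1,-6.2,-1.36,0,0,0,0]]' 80
python3 - <<'E'
from h import *
import cv2
im=ctrl.capture("wrist"); im2=ctrl.capture("scene")
import numpy as np
cv2.imwrite("pics/w5.png",np.hstack([cv2.resize(im[:,:,::-1],(400,300)),cv2.resize(im2[110:302,180:436,::-1],(400,300))]))
E
```

```text
time: 3.97
tcp_pos: [0.5802, -0.2164, 0.0428]
tool_rot: [-3.141, -0.001, 1.777]
wrist_force: [0.1, -0.3, -0.8]
finger_gap: 0.209
grasp_force: 79.0
```

View pics/w5.png

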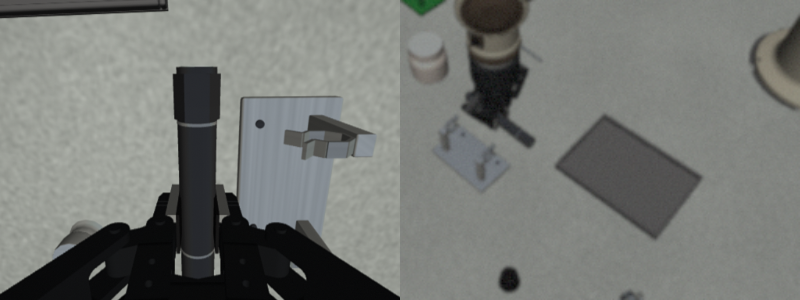

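The torch is out of both clips, held level at mid-length, and the stand is empty. Next I'll lift and carry it over the tray.

```bash
python3 -m pendant '[[1,-1,0.5,2,0,0,0],[1,-3,3.5,3,0,0,1.7],[1,-5,6.5,3,0,0,1.7],[1,-7,9.5,3,0,0,1.7],[1,-9,12.5,3,0,0,1.7],[1,-11,15.5,3,0,0,1.7],[1,-13,18,3,0,0,1.7],[1,-13.4,18.8,3,0,0,1.7],[1,-13.4,18.8,3,0,0,1.7],[1,-13.4,18.8,3,0,0,1.7],[1,-13.4,18.8,3,0,0,1.7]]' 80
python3 - <<'E'
from h import *
import cv2
im=ctrl.capture("wrist"); im2=ctrl.capture("side")
cv2.imwrite("pics/w6.png",np.hstack([cv2.resize(im[:,:,::-1],(400,300)),cv2.resize(im2[180:324,170:362,::-1],(400,300))]))
E
```

```text
time: 4.98
tcp_pos: [0.4487, -0.0294, 0.074]
tool_rot: [3.14, 0.001, 1.807]
wrist_force: [1.0, -0.5, -0.3]
finger_gap: 0.211
grasp_force: 79.0
```

View pics/w6.png

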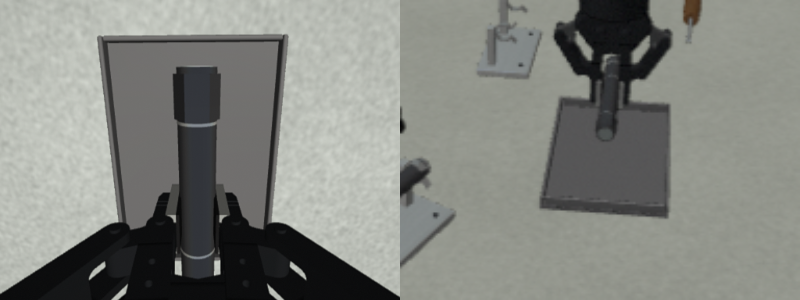

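```bash
python3 - <<'E'
from h import *
p=ctrl.camera_params("wrist"); k=1.28
A,B=[ray(p,(x*k,y*k),.016) for x,y in((98,37),(288,36))]; m=(A+B)/2
d=np.array([-.235,.972,0]); c=m-.1*d; print(A,B,"tray centre",c, "tcp",ctrl.get_state()["tcp_pos"])
E
python3 -m pendant '[[1,0,0,-1.5,0,0,0],[1,0,0,-3,0,0,0],[1,0,0,-4.5,0,0,0],[1,0,0,-5.5,0,0,0],[1,0,0,-6.2,0,0,0],[1,0,0,-6.5,0,0,0],[1,0,0,-6.5,0,0,0],[1,0,0,-6.5,0,0,0]]' 80
```

```text
[0.35512518 0.04992042 0.016     ] [0.48971851 0.0830143  0.016     ] tray centre [ 0.44592184 -0.03073264  0.016     ] tcp [ 0.44841381 -0.02949046  0.07371866]
time: 5.75
tcp_pos: [0.4477, -0.0286, 0.0087]
tool_rot: [3.141, 0.0, 1.808]
wrist_force: [0.5, 0.0, -2.0]
finger_gap: 0.203
grasp_force: 79.0
```

```bash
python3 -m pendant '[[1,0,0,-0.15,0,0,0],[1,0,0,-0.3,0,0,0],[1,0,0,-0.3,0,0,0],[1,0,0,-0.3,0,0,0]]' 20
python3 -m pendant '[[2.0,0,0,0,0,0,0],[2.3,0,0,0,0,0,0],[2.6,0,0,0,0,0,0],[3.2,0,0,0,0,0,0],[4,0,0,0,0,0,0],[4,0,0,0,0,0,0],[4,0,0,0,0,0,0],[4,0,0,0,0,0,0]]'
```

```text
time: 6.08
tcp_pos: [0.4473, -0.0284, 0.0055]
tool_rot: [3.141, 0.0, 1.808]
wrist_force: [-0.8, -0.3, -0.7]
finger_gap: 0.209
grasp_force: 78.9
time: 6.75
tcp_pos: [0.4472, -0.0284, 0.0053]
tool_rot: [3.142, 0.0, 1.808]
wrist_force: [0.2, -0.1, 0.3]
finger_gap: 0.469
grasp_force: 0.0
```

```bash
python3 -m pendant '[[4,0,0,1,0,0,0],[4,0,0,3,0,0,0],[4,0,0,6,0,0,0],[4,0,0,9,0,0,0],[4,0,0,12,0,0,0],[4,0,0,15,0,0,0],[4,0,0,15,0,0,0],[4,0,0,15,0,0,0],[4,0,0,15,0,0,0]]'
python3 - <<'E'
from h import *
import cv2
im=ctrl.capture("wrist"); im2=ctrl.capture("side")
cv2.imwrite("pics/w7.png",np.hstack([cv2.resize(im[:,:,::-1],(400,300)),cv2.resize(im2[180:324,120:312,::-1],(400,300))]))
E
```

```text
time: 7.5
tcp_pos: [0.4469, -0.0282, 0.1552]
tool_rot: [-3.141, -0.0, 1.808]
wrist_force: [0.4, 0.7, -0.6]
finger_gap: 0.467
grasp_force: 0.0
```

View pics/w7.png

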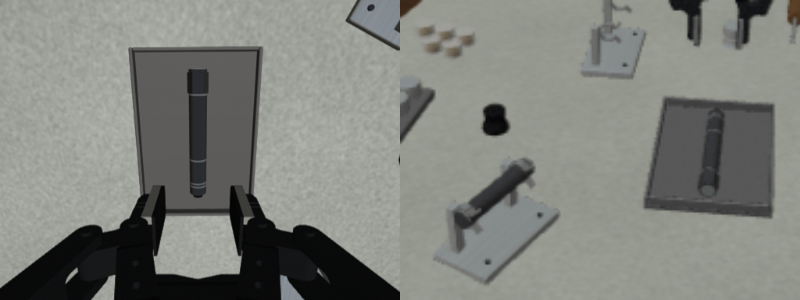

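The torch lies flat in the middle of the tray, the tube is still in its clips, and the gripper is clear of everything.

```bash
python3 -c "
from bench import ctrl
print(ctrl.close_job())"
```

```text
the job is handed in; nothing more can be done
None
```

I pulled the torch sideways out of its clips and released it in the tray, where the last pictures show it lying flat near the centre with the tube still in its clips; the job is handed in, and no verdict came back.

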